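# Put a carved printing block away in the sloping block rack

### The arm

A 6-joint arm with a two-finger parallel gripper is mounted at the origin on the work surface. World frame = base frame: x ahead of the robot, y to its left, z up, the work surface at z = 0. Lengths are in mm, angles in rad, forces in N, time in s.
With the tool pointing down it reaches from about 350 to 775 mm from the base axis. Payload 7.3 kg.
Tool frame: the origin (TCP) lies midway between the tips of the shut fingers; the grasp point (between the pads) lies 19 mm behind it (bot.tcp_to_grasp is the distance from the TCP to the grasp point, in mm); z points along the fingers, y is the line along which they close (so a half turn about z gives the same grasp; the last joint's range is limited). The gripper opens to 92 mm and grips with 3 to 60 N. Pads are 19 mm wide; open, the fingers measure 130 mm over their backs; the gripper's body (75 mm by 190 mm) begins 47 mm behind the grasp point.
Start: joints at [1.143, 0.342, 1.524, -0, 1.275, -0.146], TCP at [145.979, 504.316, 226.741] pointing down, gripper open.
Joint ranges: [-2.53, 2.53], [-0.77, 2.02], [0.04, 2.7], [-1, 4.14], [0.28, 2.66], [-3.11, 3.11]. Speed limits (rad/s): [2.57, 2.57, 3.14, 3.14, 3.14, 3.14].

### API

Orientations are given as [roll, pitch, yaw] about the fixed x, y, z axes, in that order (R = Rz(yaw) Ry(pitch) Rx(roll)).
In Python, from plant import bot, viewer gives the robot as it stands. The module is installed in compiled form; this text tells all that it offers.
- The arm moves only by the shell command python3 -m handwheel 'ROWS'. ROWS is text: rows parted by semicolons, each of 7 numbers parted by spaces: the shift along the tool's x, y, z scaled (see below), then the turn, a rotation vector about the tool's x, y, z scaled (see below), then the opening, from -1 (shut) to 1 (fully open), so that 0 is half open. In form: tx ty tz rx ry rz gripper; .... A call has 1 to 8 rows; each row is the pose to reach, as a shift and turn from the pose commanded when the call began, along the tool's axes at that moment, turning the shorter way round; what a row does not reach only later rows make up. The controller multiplies each number of a shift by 10 cm and each number of a turn by pi rad. A row lasts 1/12 s, in which the tool goes at most 41.7 mm and 7.16 degrees, less where a joint would pass 70% of its speed; a pose out of reach is approached as far as the arm can. A call with a number of a shift or a turn outside -1 to 1 is refused whole. A call with a gripper value outside its range is refused whole. The fingers move at their own pace and stop on an object; the grip force is fixed at half the most. Time passes only in rows, so rows that repeat a pose let the fingers close. It gives the time, the measured TCP pose, the force, the opening and the grip force at its end, in the units of the state.
- bot.get_obs(): the state, without advancing time (a new reading comes with each control period).
- viewer.capture(name): name is "side" or "top" or "wrist"; returns a dict with "frame" (480x640x3 uint8, red, green, blue), "fov_y" (degrees; the focal length in pixels is half the picture's height over the tangent of half this angle, whatever the lens; pixels are square), "cx", "cy" (the principal point, pixels), "T" (4x4, takes a point from camera to world coordinates). Camera axes: x right, y down, z forward; pixel columns grow to the right and rows downward; lengths in mm; the calibration is good to about 2 mm. The wrist camera is an equidistant fisheye: a pixel r from the principal point sees the ray r / f radians off the axis. A picture is of the moment at which its call begins. There is no depth.
- bot.close_job(): hands the job in; it is judged then, once.
Trained networks look in a picture, given as the dict that the camera call returned (one of the last four; its "shot" number tells which), for a name from the list of things; names that differ only in an ending like _2 or _b are one class to them, and where a whole thing is asked for, a point or a joint stands for the part that bears it (a point fixed in the world has none). Each returns a list of dicts, best first, with "score" (0 to 1); they miss things now and then, are a little off and sometimes report something else, mostly with a low value. They report only what shows in the picture. A call takes as long as a camera call. They do not tell look-alikes from the thing itself.
- viewer.recognise(target, picture): "centre" ([column, row] in pixels, amid what is visible of it).
- viewer.cut_out(target, picture): "pixels" (480x640 bool, what is visible of it) and "centre" ([column, row] in pixels, amid what is visible of it).
The state is a dict: "time": time; "joint_positions": joint angles; "dq": joint speeds; "tau": joint torques, N m; "tool_pos": TCP position; "tcp_rot": TCP orientation; "contact_force": force on the tool from outside, world axes, zero at the start; "moment": the same for the moment, N m; "grip_width": finger opening in mm; "finger_force": force on a finger pad.
Only numpy, scipy, OpenCV 4.12 (cv2) and the standard library are available. Lean on these libraries where they do the work, as an engineer would, in place of code of your own. Each camera call takes 0.05 s, during which the arm holds its last target. There are 200 camera calls.

### The job

The carved printing block standing upright in the dark wooden drying stand is dry: take it out and slide it into the free holder of the sloping rack, all the way down to the bottom of the slot. Keep hold of it until it is all the way down (do not let it drop in), then let go of it, and leave the other block and the things lying about where they are.

Things in the scene. Friction and masses are not known exactly. Their poses are not given: they have to be found in the camera images.
- block: the printing block to put away: a flat slab 12 mm thick (its x), 100 mm wide (y), 140 mm high (z), plywood with a 3 mm grey carved linoleum face on its +x side; about 130 g. Origin at the centre of its lower edge face, z up. At the start it stands upright in the drying stand, its lower 30 mm in the groove, the upper 110 mm free
- block_mid (a point): the centre of that block, 70 mm above its origin along its z
- stand: the drying stand, fixed to the table: a dark wooden strip 90 mm deep (x), 150 mm long (y), 42 mm high, with one upright groove along its y, 15 mm wide, open at both ends and 30 mm deep (groove floor 12 mm above the table). Origin at the centre of its underside
- free_slot: slot of the rack's empty holder. Origin: centre of the slot's floor, 40 mm above the table. z points out of the slot, sloping 30 degrees from vertical towards the holder's -x side (roughly the robot's side); x across its 15 mm gap (upwards, away from the robot), y along its 106 mm length. Four walls 10 mm thick rise 50 mm along z; a block fully home, either face up, has its centre 70 mm along z
- free_mouth (a point): centre of that slot's mouth, 63 mm from the slot's floor along its z. From 50 to 63 mm all four sides flare outward at 30 degrees, so that the mouth is 30 mm by about 120 mm. The upper 77 mm of a block that is fully home stands out of the mouth
- base: the rack's board, fixed to the table, 200 mm (x) by 285 mm (y), 18 mm thick, origin at the centre of its underside. The two like holders, 126 mm wide each, stand side by side on it, centred 68 mm to its +y and -y; which of them is free varies
- other_mid (a point): the centre of the other, like printing block (12 x 100 x 140 mm), which stands loose and fully home in the other holder, its top edge about 160 mm above the table; to be left there
- ink_jar: ink jar, 68 mm in diameter, 85 mm high, origin under its centre; to be left alone
- ink_can: ink can, 76 mm in diameter, 70 mm high, origin under its centre; to be left alone
- brayer: ink roller lying on the cutting mat in front of the robot: black roller 130 mm wide, 38 mm in diameter, its middle above the origin; red handle reaching 173 mm to -x; to be left alone
- brush: flat brush lying on the table on the robot's left, along its x, under 200 mm long, under 40 mm high; to be left alone
- ink_knife: ink knife (spatula) lying flat on the table on the robot's right, along its x, under 200 mm long, under 40 mm high; to be left alone
- mug: mug, 76 mm in diameter, 85 mm high, origin under its centre; to be left alone
Things that resemble listed ones, but are neither listed nor needed, are in the scene too. Leave any purple or yellow look-alike of the block alone.

How it is judged (in metres and radians):
On the way:
1. the block, still held in the fingers, is in the free slot and within 12 mm of the slot's floor (z of block_mid in the frame of free_slot between 0.06 and 0.082 m and x of block_mid in the frame of free_slot between -0.008 and 0.008 m and y of block_mid in the frame of free_slot between -0.012 and 0.012 m and contact force between the fingers and block above 0.5 N), for 0.05 s.
At the end, for the whole second after the job is handed in: the block is at rest and released in the free slot: its centre 60 to 75.5 mm above the slot's floor along the slope (70 is home), within 6 mm of the slot's middle across the gap and 8 mm along it, its faces and its height within 0.1 rad of the slot's (z of block_mid in the frame of free_slot between 0.06 and 0.0755 m and x of block_mid in the frame of free_slot between -0.006 and 0.006 m and y of block_mid in the frame of free_slot between -0.008 and 0.008 m and angle between the x axis of block and the x axis of free_slot, either way round below 0.1 rad and angle between the z axis of block and the z axis of free_slot, either way round below 0.1 rad and linear speed of block below 0.02 m/s); the robot touches nothing.
It fails at once if the other block or one of the things lying about is moved more than 30 mm (distance of any of other_mid, ink_jar, ink_can, brayer, brush, ink_knife, mug from where it was at the start of the episode above 0.03 m).
It also fails if it takes over 50 s, if anything falls off the work surface, if the arm or the gripper's body presses on something with over 40 N, if the wrist force passes 120 N, or if a joint passes its speed limit or range.

## Working session

There is one attempt and no reset: what is moved stays moved. The work goes in short steps, Python scripts to look and compute and a shell command to move; the robot and the scene stay as the last step left them, time stands still between calls to the robot, and variables do not carry over. Pictures are saved under pics/ and viewed, at most 10 in all, crops included, and the job is handed in when it is done.

```bash
mkdir -p pics; cat > h.py <<'E'
import numpy as np, cv2, pickle
from plant import bot, viewer
def cap(n,fn):
    p=viewer.capture(n); cv2.imwrite('pics/'+fn,p['frame'][:,:,::-1]); pickle.dump(p,open('pics/'+fn+'.pkl','wb')); return p
def foc(p): return 240/np.tan(np.radians(p['fov_y']/2))
E
python3 - <<'E'
from h import *
for n in('side','top'):
    p=cap(n,n+'1.png'); print(n,p['fov_y'],p['cx'],p['cy'],np.round(p['T'],3).tolist())
    for t in('block','stand','free_slot','base','other_mid','ink_jar','ink_can','mug','brayer'):
        try: print(t,[(np.round(r['centre']).tolist(),round(r['score'],2)) for r in viewer.recognise(t,p)])
        except Exception as e: print(t,e)
print(bot.get_obs())
E
```

```text
side 49.13916963230497 319.71091722063494 248.92398822761638 [[0.862, -0.375, 0.34, 175.377], [-0.506, -0.622, 0.597, -688.355], [-0.013, -0.687, -0.726, 934.977], [0.0, 0.0, 0.0, 1.0]]
block [([469.0, 289.0], 0.86), ([209.0, 249.0], 0.78), ([398.0, 295.0], 0.73), ([174.0, 223.0], 0.73), ([326.0, 326.0], 0.56)]
stand [([390.0, 327.0], 0.83)]
free_slot [([271.0, 192.0], 0.58)]
base [([316.0, 224.0], 0.88)]
other_mid [([289.0, 221.0], 0.7), ([255.0, 155.0], 0.28)]
ink_jar [([394.0, 214.0], 0.8), ([258.0, 156.0], 0.19)]
ink_can [([288.0, 413.0], 0.74)]
mug [([176.0, 222.0], 0.77)]
brayer [([232.0, 327.0], 0.81)]
top 52.33428771092802 308.32054182300914 245.02228577107132 [[0.009, -0.987, 0.163, 395.447], [-1.0, -0.009, -0.003, 6.271], [0.005, -0.163, -0.987, 1245.389], [0.0, 0.0, 0.0, 1.0]]
block [([408.0, 167.0], 0.81), ([386.0, 224.0], 0.77), ([380.0, 288.0], 0.77), ([247.0, 342.0], 0.71), ([220.0, 149.0], 0.6)]
stand []
free_slot [([210.0, 249.0], 0.87)]
base [([246.0, 229.0], 0.84)]
other_mid [([268.0, 266.0], 0.89)]
ink_jar [([288.0, 164.0], 0.7)]
ink_can [([426.0, 353.0], 0.7)]
mug [([193.0, 346.0], 0.94)]
brayer [([326.0, 345.0], 0.84)]
{'time': 1.0, 'joint_positions': array([ 1.14301763e+00,  3.41997877e-01,  1.52409463e+00, -1.86912629e-05,
        1.27539860e+00, -1.46007415e-01]), 'dq': array([-0.00047501,  0.00069549,  0.0004555 , -0.0001136 , -0.00126496,
        0.00113002]), 'tau': array([ 9.03885448e-04, -4.31143355e+01, -2.44483709e+01,  7.17541762e-02,
        4.85073240e-02, -4.74542082e-05]), 'tool_pos': array([145.97690662, 504.31920582, 226.74348965]), 'tcp_rot': array([3.14149479e+00, 3.24664795e-05, 2.85982681e+00]), 'contact_force': array([ 0.23184746, -0.47819855,  0.41614662]), 'moment': array([-0.02727837,  0.04716217, -0.02945169]), 'finger_force': 0.0, 'grip_width': 91.76230009060986}
```

View pics/side1.png

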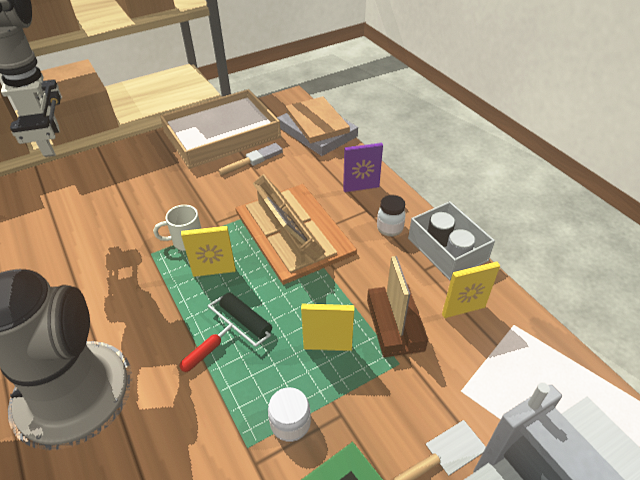

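View pics/top1.png

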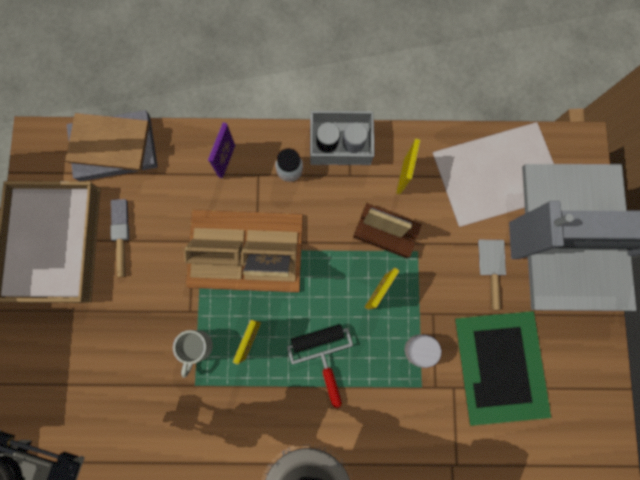

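Candidates for the block (side view): plywood slab in the dark stand (398,295); yellow look-alikes at (209,250), (328,327) and (470,290); purple at (363,167); the other block in the rack at (289,221). By the description it is the one in the dark stand, top view (388,222). The free holder is the left (+y) one, top (213,250). I'll check this in a close crop.

```bash
python3 - <<'E'
from h import *
out=np.zeros((600,800,3),np.uint8)
def put(fn,c,r,w,hh,x,y,s):
    im=cv2.imread('pics/'+fn)[r:r+hh,c:c+w]; out[y:y+hh*s,x:x+w*s]=cv2.resize(im,None,fx=s,fy=s,interpolation=cv2.INTER_CUBIC)
put('top1.png',340,190,100,75,0,0,4)
put('side1.png',350,250,100,75+0,400,0,4)
put('top1.png',178,205,133,100,0,300,3)
put('side1.png',230,170,133,100,400,300,3)
put('side1.png',350,250,100,75,400,0,4)
cv2.imwrite('pics/crop1.png',out)
p=pickle.load(open('pics/side1.png.pkl','rb'))
E
```

```text
(no output)
```

View pics/crop1.png

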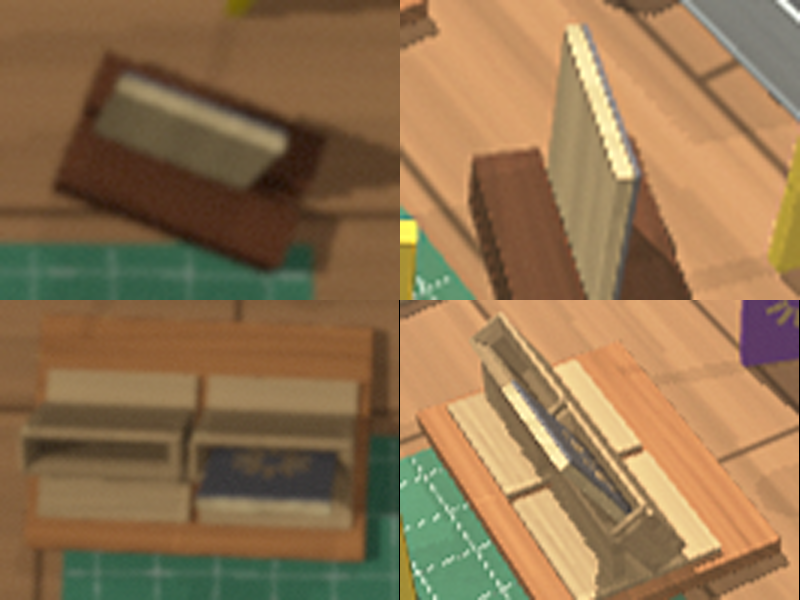

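The crops confirm it: the block in the dark stand has plain plywood facing the robot and grey linoleum facing away. The left (+y) holder is empty. Next I fit poses from the corners.

```bash
cat >> h.py <<'E'
from scipy.optimize import least_squares
from scipy.spatial.transform import Rotation as Ro
def proj(p,X):
    X=np.atleast_2d(X); q=(X-p['T'][:3,3])@p['T'][:3,:3]
    f=foc(p)
    return np.c_[p['cx']+f*q[:,0]/q[:,2],p['cy']+f*q[:,1]/q[:,2]]
def projw(p,X):
    X=np.atleast_2d(X); q=(X-p['T'][:3,3])@p['T'][:3,:3]; rho=np.hypot(q[:,0],q[:,1]); th=np.arctan2(rho,q[:,2])
    f=foc(p); k=f*th/np.maximum(rho,1e-9)
    return np.c_[p['cx']+k*q[:,0],p['cy']+k*q[:,1]]
def pl(v,L):  # planar pose x,y,yaw
    L=np.atleast_2d(L).astype(float); return np.c_[Ro.from_euler('z',v[2]).apply(L)[:,:2]+v[:2],L[:,2]]
E
python3 - <<'E'
from h import *
P=pickle.load(open('pics/top1.png.pkl','rb')); S=pickle.load(open('pics/side1.png.pkl','rb'))
def mp(pts,c,r,x,y,s): a=np.array(pts,float); return np.c_[c+(a[:,0]-x+.5)/s-.5, r+(a[:,1]-y+.5)/s-.5]
def fit(obs,v0,name):
    f=lambda v: np.concatenate([(( proj(p,pl(v,L))-m)).ravel() for p,L,m in obs])
    r=least_squares(f,v0,loss='soft_l1'); print(name,np.round(r.x,3)); print(np.round(r.fun.reshape(-1,2),1).tolist()); return r.x
c=np.array([[6,50,152],[-6,50,152],[6,-50,152],[-6,-50,152]])
bt=mp([(122,73),(117,90),(287,130),(280,152)],340,190,0,0,4)
bs=mp([(590,27),(568,28),(638,176),(616,181)],350,250,400,0,4)
fit([(P,c,bt),(S,c,bs)],[450,-80,-.3],'block')
s=np.array([[45,75,42],[45,-75,42],[-45,-75,42],[-45,75,42]])
fit([(P,s,mp([(108,53),(325,140),(272,270),(55,190)],340,190,0,0,4)),(S,s[3:],mp([(470,158)],350,250,400,0,4))],[450,-80,-.3],'stand')
b=np.array([[100,142.5,18],[100,-142.5,18],[-100,-142.5,18],[-100,142.5,18]])
v=fit([(P,b,mp([(42,318),(372,328),(363,560),(25,547)],178,205,0,300,3)),(S,b[[3,0,1]],mp([(418,412),(620,345),(778,538)],230,170,400,300,3))],[400,100,0],'base')
for dx in (0,20,40,60): print(dx,*[np.round(proj(q,pl(v,[[dx-31.5,68,94.6]])),1) for q in (P,S)])
print('top mouth px',mp([(100,450)],178,205,0,300,3),mp([(530,370)],230,170,400,300,3))
E
```

```text
block [ 642.003 -184.75   -56.926]
[[0.7, -0.8], [0.1, -0.3], [0.3, 1.1], [0.2, 0.3], [-0.5, -0.9], [-0.8, -0.4], [0.8, 0.1], [0.1, -0.3]]
stand [ 634.682 -196.156   24.756]
[[-0.7, 0.0], [0.7, 0.1], [1.6, 0.4], [-0.3, -1.9], [-0.6, -0.4]]
base [584.345 164.043 -87.997]
[[0.0, -1.4], [0.6, -0.2], [0.2, 0.3], [-0.7, -0.0], [-1.6, 0.4], [-0.7, -1.4], [1.0, 0.5]]
0 [[211.1 256.9]] [[267.5 192.8]]
20 [[211.7 248.6]] [[274.8 190.2]]
40 [[212.4 240.3]] [[282.1 187.6]]
60 [[213.  232.1]] [[289.4 185.1]]
top mouth px [[211.         254.66666667]] [[273. 193.]]
```

```bash
cat >> h.py <<'E'
def plan(tcp,R):
    """shift/100 and rotvec/pi in current tool axes to reach world TCP pose"""
    o=bot.get_obs(); C=Ro.from_euler('xyz',o['tcp_rot'])
    d=C.inv().apply(np.array(tcp,float)-o['tool_pos'])/100; r=(C.inv()*R).as_rotvec()/np.pi
    print('t',round(o['time'],2),'tcp',np.round(o['tool_pos'],1),'rot',np.round(o['tcp_rot'],3),'w',round(o['grip_width'],1),'F',np.round(o['contact_force'],1),'grip',round(o['finger_force'],1)); print('PLAN',np.round(d,3),np.round(r,4)); 
def down(yaw): return Ro.from_euler('xyz',[np.pi,0,yaw])
E
for i in 1; do python3 -m handwheel '-1 -0.78 -0.3 0 0 0.3 1;-1 -0.78 -0.3 0 0 0.3 1;-1 -0.78 -0.3 0 0 0.3 1;-1 -0.78 -0.3 0 0 0.3 1;-1 -0.78 -0.3 0 0 0.3 1;-1 -0.78 -0.3 0 0 0.3 1;-1 -0.78 -0.3 0 0 0.3 1;-1 -0.78 -0.3 0 0 0.3 1'; done
python3 -c "
from h import *
plan([642,-185,250],down(1.194))"
```

```text
time: 1.67
tool_pos: [220.5, 401.5, 256.9]
tcp_rot: [3.141, -0.0, 1.91]
contact_force: [-1.0, 0.0, -0.1]
grip_width: 91.6
finger_force: 0.0
t 1.67 tcp [220.5 401.5 256.9] rot [ 3.141 -0.     1.91 ] w 91.6 F [-1.   0.  -0.1] grip 0.0
PLAN [-6.934  2.021  0.068] [ 1.00e-04 -1.00e-04  2.28e-01]
```

```bash
python3 -m handwheel '-1 0.3 0 0 0 0.228 1;-1 0.3 0 0 0 0.228 1;-1 0.3 0 0 0 0.228 1;-1 0.3 0 0 0 0.228 1;-1 0.3 0 0 0 0.228 1;-1 0.3 0 0 0 0.228 1;-1 0.3 0 0 0 0.228 1' | head -2
python3 -c "
from h import *
plan([642,-185,250],down(1.194))"
```

```text
time: 2.25
tool_pos: [282.7, 317.5, 256.8]
t 2.25 tcp [282.7 317.5 256.8] rot [ 3.141 -0.     1.197] w 91.8 F [-0.3 -0.3  0.1] grip 0.0
PLAN [-3.368  5.179  0.068] [ 0.     -0.0001  0.001 ]
```

```bash
M="python3 -m handwheel"
python3 -m handwheel '-0.65 1 0 0 0 0 1;-0.65 1 0 0 0 0 1;-0.65 1 0 0 0 0 1;-0.65 1 0 0 0 0 1' | head -2
python3 -m handwheel '-0.65 1 0 0 0 0 1;-0.65 1 0 0 0 0 1;-0.65 1 0 0 0 0 1;-0.65 1 0 0 0 0 1' | head -2
python3 -m handwheel '-0.65 1 0 0 0 0 1;-0.65 1 0 0 0 0 1;-0.65 1 0 0 0 0 1;-0.65 1 0 0 0 0 1' | head -2
python3 -m handwheel '-0.65 1 0 0 0 0 1;-0.65 1 0 0 0 0 1;-0.65 1 0 0 0 0 1;-0.65 1 0 0 0 0 1;-0.65 1 0 0 0 0 1' | head -2
python3 - <<'E'
from h import *
plan([642,-185,250],down(1.194))
p=cap('wrist','w1.png'); print(p['fov_y'],p['cx'],p['cy'],np.round(p['T'],3).tolist())
R=p['T'];C=Ro.from_euler('xyz',bot.get_obs()['tcp_rot']).as_matrix()
print('cam in tool',np.round(C.T@(R[:3,3]-bot.get_obs()['tool_pos']),1),np.round(C.T@R[:3,:3],2).tolist())
E
```

```text
time: 2.58
tool_pos: [355.3, 217.1, 256.8]
time: 2.92
tool_pos: [425.2, 120.2, 256.7]
time: 3.25
tool_pos: [494.8, 23.3, 256.3]
time: 3.67
tool_pos: [561.9, -70.0, 255.8]
t 3.67 tcp [561.9 -70.  255.8] rot [-3.14  -0.     1.201] w 91.9 F [-0.9 -0.5  0.7] grip 0.0
PLAN [-0.783  1.163  0.056] [-0.0005 -0.0001  0.0023]
65.70646984690485 323.3633160472104 240.87058372234983 [[0.932, -0.35, -0.091, 585.435], [-0.362, -0.904, -0.229, -7.919], [-0.002, 0.246, -0.969, 412.56], [0.0, 0.0, 0.0, 1.0]]
cam in tool [  65.6    0.3 -156.5] [[-0.0, -0.97, -0.25], [1.0, -0.0, -0.0], [0.0, -0.25, 0.97]]
```

View pics/w1.png

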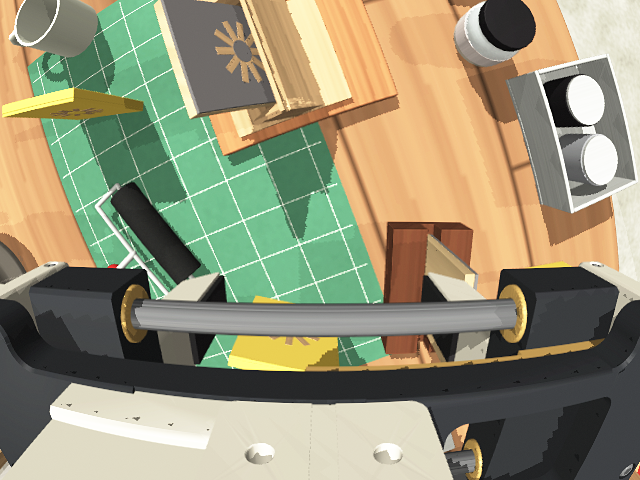

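The wrist picture shows the stand at (430,285), with the block's top at (452,255) half behind the fingers. The rack is at (290,60). I'll move past the block so the camera sees it unobstructed.

```bash
python3 -m handwheel '-0.9 0.7 0 0 0 0 1;-0.9 0.7 0 0 0 0 1;-0.9 0.7 0 0 0 0 1;-0.9 0.7 0 0 0 0 1' | head -2
python3 -m handwheel '-0.8 0.46 0 0 0 0 1;-0.8 0.46 0 0 0 0 1;-0.8 0.46 0 0 0 0 1;-0.8 0.46 0 0 0 0 1;-0.8 0.46 0 0 0 0 1' | head -2
python3 - <<'E'
from h import *
plan([642,-185,250],down(1.194))
p=cap('wrist','w2.png')
c=np.array([[6,50,152],[-6,50,152],[6,-50,152],[-6,-50,152]]); print(np.round(projw(p,pl([642,-185,-.377],c))))
E
```

```text
time: 4.05
tool_pos: [594.6, -181.9, 256.2]
time: 4.47
tool_pos: [608.1, -268.0, 256.6]
t 4.47 tcp [ 608.1 -268.   256.6] rot [-3.141e+00 -1.000e-03  1.202e+00] w 92.0 F [ 0.   1.1 -0.2] grip 0.0
PLAN [0.897 0.017 0.067] [-0.0003 -0.0003  0.0026]
[[336.  47.]
 [319.  47.]
 [335. 186.]
 [318. 186.]]
```

View pics/w2.png

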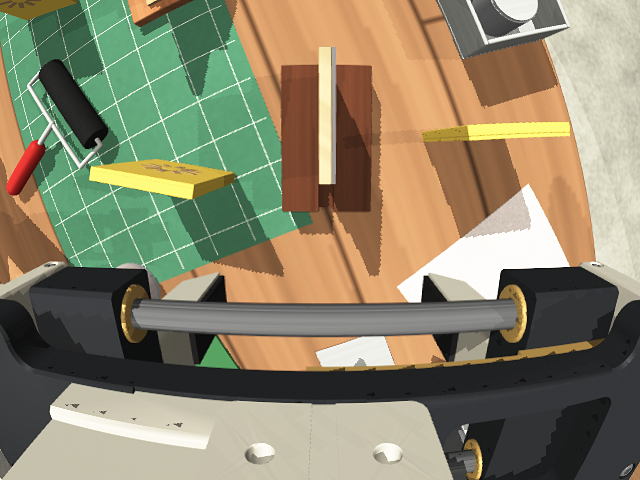

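The block's top corners at (320,47), (336,47), (319,184) and (336,184) are within 2 px of the estimate. Moving over it and down.

```bash
python3 -m handwheel '0.9 0.015 0 0 0 0 1;0.9 0.015 0 0 0 0 1;0.9 0.015 0 0 0 0 1;0.9 0.015 0 0 0 0 1;0.9 0.015 0 0 0 0 1' | head -2
python3 -m handwheel '0 0 0.8 0 0 0 1;0 0 0.8 0 0 0 1;0 0 0.8 0 0 0 1;0 0 0.8 0 0 0 1;0 0 0.8 0 0 0 1' | head -2
python3 -c "
from h import *
plan([642,-185,103],down(1.194))"
```

```text
time: 4.93
tool_pos: [642.1, -184.3, 257.2]
time: 5.35
tool_pos: [642.9, -187.4, 179.1]
t 5.35 tcp [ 642.9 -187.4  179.1] rot [3.139 0.    1.2  ] w 91.9 F [-0.5 -0.1  0.3] grip 0.0
PLAN [ 0.019 -0.019  0.761] [0.001 0.    0.002]
```

```bash
python3 -m handwheel '0.02 -0.01 0.76 0 0 0 1;0.02 -0.01 0.76 0 0 0 1;0.02 -0.01 0.76 0 0 0 1;0.02 -0.01 0.76 0 0 0 1;0.02 -0.01 0.76 0 0 0 1' 
python3 -m handwheel '0 0 0 0 0 0 -1;0 0 0 0 0 0 -1;0 0 0 0 0 0 -1;0 0 0 0 0 0 -1;0 0 0 0 0 0 -1;0 0 0 0 0 0 -1;0 0 0 0 0 0 -1;0 0 0 0 0 0 -1' 
python3 -m handwheel '0 0 0 0 0 0 -1;0 0 0 0 0 0 -1;0 0 0 0 0 0 -1;0 0 0 0 0 0 -1;0 0 0 0 0 0 -1;0 0 0 0 0 0 -1' 
```

```text
time: 5.77
tool_pos: [643.9, -185.1, 104.5]
tcp_rot: [3.136, 0.0, 1.201]
contact_force: [-0.4, -0.4, 0.1]
grip_width: 91.8
finger_force: 0.0
time: 6.43
tool_pos: [641.9, -184.0, 100.6]
tcp_rot: [-3.141, -0.0, 1.201]
contact_force: [0.1, -0.5, -0.6]
grip_width: 43.2
finger_force: 0.0
time: 6.93
tool_pos: [641.9, -184.1, 100.6]
tcp_rot: [-3.141, -0.0, 1.201]
contact_force: [0.1, 0.5, 0.2]
grip_width: 12.0
finger_force: 30.0
```

```bash
python3 -m handwheel '0 0 -1 0 0 0 -1;0 0 -1 0 0 0 -1;0 0 -1 0 0 0 -1;0 0 -1 0 0 0 -1;0 0 -1 0 0 0 -1;0 0 -1 0 0 0 -1' 
python3 -m handwheel '0 0 -0.9 0 0 0 -1;0 0 -0.9 0 0 0 -1;0 0 -0.9 0 0 0 -1;0 0 -0.9 0 0 0 -1;0 0 -0.9 0 0 0 -1' |head -2
python3 -c "
from h import *
plan([590,80,290],down(1.539))"
```

```text
time: 7.43
tool_pos: [641.2, -183.7, 199.0]
tcp_rot: [-3.139, -0.0, 1.201]
contact_force: [-0.1, 0.0, -1.0]
grip_width: 12.0
finger_force: 30.0
time: 7.85
tool_pos: [641.5, -183.9, 288.6]
t 7.85 tcp [ 641.5 -183.9  288.6] rot [-3.139 -0.     1.201] w 12.1 F [-0.7  0.5 -1.8] grip 30.0
PLAN [ 2.275 -1.434 -0.01 ] [-0.0009 -0.0002 -0.1076]
```

```bash
python3 -m handwheel '0.9 -0.57 0 0 0 0 -1;0.9 -0.57 0 0 0 0 -1;0.9 -0.57 0 0 0 0 -1;0.9 -0.57 0 0 0 0 -1' |head -2
python3 -m handwheel '0.9 -0.57 0 0 0 -0.1 -1;0.9 -0.57 0 0 0 -0.1 -1;0.9 -0.57 0 0 0 -0.1 -1;0.9 -0.57 0 0 0 -0.1 -1' |head -2
python3 -m handwheel '0.5 -0.1 0 0 0 0 -1;0.5 -0.1 0 0 0 0 -1;0.5 -0.1 0 0 0 0 -1;0.5 -0.1 0 0 0 0 -1;0.5 -0.1 0 0 0 0 -1' |head -2
python3 - <<'E'
from h import *
plan([590,80,290],down(1.539))
p=cap('wrist','w3.png')
for t in ('free_slot','base'): print([(np.round(r['centre']).tolist(),round(r['score'],2)) for r in viewer.recognise(t,p)])
v=[584.3,164,-.032]
print('base',np.round(projw(p,pl(v,[[100,142.5,18],[100,-142.5,18],[-100,-142.5,18],[-100,142.5,18]]))))
X=np.array([[x*.866,y,x*.5] for x in(15,-15) for y in(60,-60)])+[10-31.5,68,94.6]
print('mouth',np.round(projw(p,pl(v,X))))
E
```

```text
time: 8.18
tool_pos: [619.5, -74.4, 287.8]
time: 8.52
tool_pos: [598.9, 29.3, 288.1]
time: 8.93
tool_pos: [593.5, 74.2, 289.4]
t 8.93 tcp [593.5  74.2 289.4] rot [-3.140e+00  1.000e-03  1.514e+00] w 11.9 F [ 0.1  0.5 -1.5] grip 30.0
PLAN [ 0.056 -0.038 -0.006] [-0.0007  0.0002 -0.0079]
[([295.0, 64.0], 0.96)]
[([372.0, 118.0], 0.82), ([144.0, 266.0], 0.47)]
base [[394.  12.]
 [398. 248.]
 [234. 251.]
 [225.  18.]]
mouth [[297.  -5.]
 [299. 116.]
 [271.   3.]
 [273. 118.]]
```

View pics/w3.png

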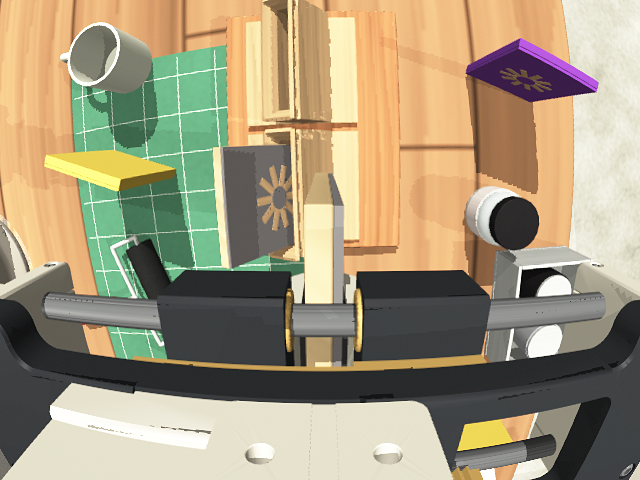

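The picture shows the empty holder's mouth at (283,60), the other block at (255,205), and the board's right edge running (397,12) to (398,247). I'll tilt the tool to the slot's slope, beside and above the slot, and look along its axis.

```bash
cat >> h.py <<'E'
V=[584.3,164,-.032]; DX=10
def slot(V=None,DX=None):
    V=V or globals()['V']; DX=globals()['DX'] if DX is None else DX
    return pl(V,[[DX,68,40]])[0], Ro.from_euler('z',V[2])*Ro.from_euler('y',-np.pi/6)
def plan_slot(x,y,z):  # TCP in slot frame
    o,S=slot(); plan(o+S.apply([x,y,z]),S*down(np.pi/2))
    b=bot.get_obs(); print('tcp in slot',np.round(S.inv().apply(b['tool_pos']-o),1))
E
python3 -c "
from h import *
plan_slot(0,-100,260)"
```

```text
t 9.08 tcp [593.7  74.1 290.2] rot [-3.141  0.     1.513] w 11.9 F [-0.5  0.  -0. ] grip 30.0
PLAN [ 0.541 -1.336  0.251] [-0.1669  0.0022 -0.0079]
tcp in slot [ 127.  -157.5  215.6]
```

```bash
python3 -m handwheel '0.5 -1 0 -0.1669 0.002 -0.008 -1;0.5 -1 0 -0.1669 0.002 -0.008 -1;0.5 -1 0 -0.1669 0.002 -0.008 -1;0.5 -1 0 -0.1669 0.002 -0.008 -1;0.5 -1 0 -0.1669 0.002 -0.008 -1;0.5 -1 0 -0.1669 0.002 -0.008 -1;0.5 -1 0 -0.1669 0.002 -0.008 -1'
python3 -c "
from h import *
plan_slot(0,-100,260)"
```

```text
time: 9.67
tool_pos: [496.3, 130.5, 291.3]
tcp_rot: [2.618, 0.0, 1.54]
contact_force: [0.2, -0.4, -1.0]
grip_width: 11.6
finger_force: 30.0
t 9.67 tcp [496.3 130.5 291.3] rot [2.618 0.    1.54 ] w 11.6 F [ 0.2 -0.4 -1. ] grip 30.0
PLAN [ 0.043 -0.417  0.061] [ 0.0001 -0.0001  0.0005]
tcp in slot [  41.7 -104.3  266.1]
```

```bash
python3 -m handwheel '0 -0.42 0 0 0 0 -1;0 -0.42 0 0 0 0 -1;0 -0.42 0 0 0 0 -1;0 -0.42 0 0 0 0 -1;0 -0.42 0 0 0 0 -1'|head -2
python3 - <<'E'
from h import *
plan_slot(0,-100,260)
p=cap('wrist','w4.png'); o,S=slot()
X=[[x,y,z] for z,a,b in((63,15,60),(50,7.5,53),(0,7.5,53)) for x in(a,-a) for y in(b,-b)]
print('slot',np.round(projw(p,o+S.apply(X))).tolist())
print('base',np.round(projw(p,pl(V,[[100,142.5,18],[100,-142.5,18],[-100,-142.5,18],[-100,142.5,18]]))).tolist())
im=cv2.imread('pics/w4.png')[0:360,160:480]; im=im[:280]; cv2.imwrite('pics/w4c.png',cv2.resize(im,None,fx=2.5,fy=2.5)[:600])
E
```

```text
time: 10.08
tool_pos: [462.3, 131.8, 271.0]
t 10.08 tcp [462.3 131.8 271. ] rot [ 2.615 -0.     1.54 ] w 12.0 F [ 1.1  0.3 -0.1] grip 30.0
PLAN [ 0.041 -0.021  0.055] [ 0.0009 -0.0002  0.0002]
tcp in slot [   2.1 -104.1  265.5]
slot [[337.0, 50.0], [337.0, 172.0], [306.0, 50.0], [306.0, 172.0], [329.0, 60.0], [329.0, 164.0], [314.0, 60.0], [314.0, 164.0], [328.0, 70.0], [328.0, 162.0], [315.0, 70.0], [315.0, 162.0]]
base [[373.0, 65.0], [370.0, 275.0], [230.0, 303.0], [221.0, 48.0]]
```

View pics/w4c.png

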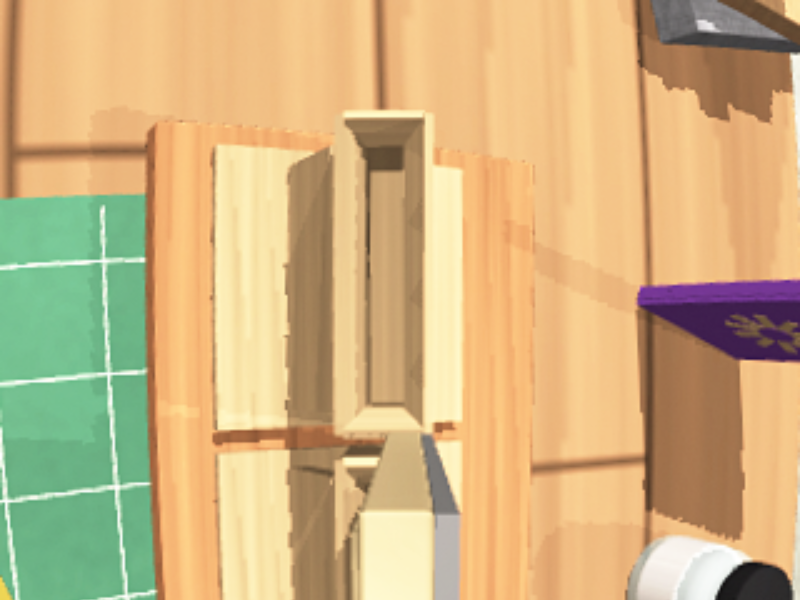

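The view along the slot shows the mouth's outer edges at u 294–333 and v 45–174, about 8 px left of the prediction. The held block's bottom edge is at u 315–333, v 174. I'll compare this numerically.

```bash
python3 - <<'E'
from h import *
p=pickle.load(open('pics/w4.png.pkl','rb')); C=Ro.from_euler('xyz',bot.get_obs()['tcp_rot']); t=bot.get_obs()['tool_pos']
print('block +y bottom/top corners (-x,+x)',np.round(projw(p,t+C.apply([[50,-6,88.6],[50,6,88.6],[50,-6,-51.4],[50,6,-51.4]])),1).tolist())
o,S=slot()
for d in (-6,-7,-8): print(d,np.round(projw(p,o+S.apply([[d,0,63],[d,0,0],[d,60,63],[d,-60,63],[d-7.5,0,50],[d+7.5,0,50]])),1).tolist())
E
```

```text
block +y bottom/top corners (-x,+x) [[315.4, 173.3], [333.6, 173.3], [305.3, 206.2], [346.9, 206.1]]
-6 [[315.4, 109.8], [316.4, 115.5], [315.4, 50.1], [315.5, 171.6], [308.0, 111.2], [323.2, 111.1]]
-7 [[314.3, 109.8], [315.5, 115.5], [314.4, 50.1], [314.4, 171.6], [307.0, 111.2], [322.2, 111.1]]
-8 [[313.3, 109.8], [314.6, 115.5], [313.3, 50.1], [313.4, 171.6], [306.0, 111.2], [321.2, 111.1]]
```

```bash
sed -i 's/DX=10$/DX=2.1/; s/68,40\]\]/68.7,40]]/' h.py
python3 -c "
from h import *
plan_slot(0,0.8,255)"
```

```text
t 10.13 tcp [462.1 131.8 270.9] rot [ 2.616 -0.     1.54 ] w 11.9 F [-0.2 -0.5 -0.8] grip 30.0
PLAN [ 1.056 -0.086  0.066] [ 0.0008 -0.0002  0.0002]
tcp in slot [   8.7 -104.8  261.6]
```

```bash
python3 -m handwheel '0.98 -0.08 0 0 0 0 -1;0.98 -0.08 0 0 0 0 -1;0.98 -0.08 0 0 0 0 -1;0.98 -0.08 0 0 0 0 -1;0.98 -0.08 0 0 0 0 -1;0.98 -0.08 0 0 0 0 -1'|head -2
python3 -c "
from h import *
plan_slot(0,0.8,180)"
```

```text
time: 10.63
tool_pos: [456.6, 229.8, 265.8]
t 10.63 tcp [456.6 229.8 265.8] rot [2.617e+00 1.000e-03 1.541e+00] w 11.7 F [ 0.4 -0.7 -1.8] grip 30.0
PLAN [0.077 0.012 0.814] [ 0.0002 -0.0001  0.0006]
tcp in slot [ -1.3  -7.  261.4]
```

```bash
python3 -m handwheel '0.08 0.01 0.3 0 0 0 -1;0.08 0.01 0.5 0 0 0 -1;0.08 0.01 0.75 0 0 0 -1;0.08 0.01 0.75 0 0 0 -1;0.08 0.01 0.75 0 0 0 -1;0.08 0.01 0.75 0 0 0 -1'|head -2
python3 - <<'E'
from h import *
plan_slot(0,0.8,88)
p=cap('wrist','w5.png')
im=p['frame'][0:300,180:480,::-1]; cv2.imwrite('pics/w5c.png',cv2.resize(im,None,fx=2,fy=2))
E
```

```text
time: 11.13
tool_pos: [495.1, 236.3, 202.3]
t 11.13 tcp [495.1 236.3 202.3] rot [ 2.616 -0.     1.539] w 11.9 F [ 0.4  0.2 -0.6] grip 30.0
PLAN [ 0.    -0.003  0.993] [ 0.0006 -0.0001  0.0002]
tcp in slot [1.000e-01 7.000e-01 1.873e+02]
```

View pics/w5c.png

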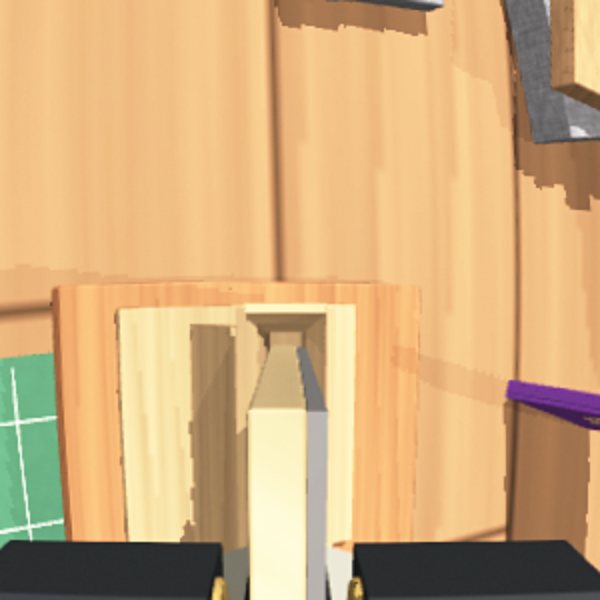

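The held block's lower end (X 270–302 in the crop) lines up with the dark throat (270–303). Inserting gently, watching the force.

```bash
python3 -m handwheel '0 0 0.2 0 0 0 -1;0 0 0.35 0 0 0 -1;0 0 0.45 0 0 0 -1;0 0 0.52 0 0 0 -1;0 0 0.58 0 0 0 -1;0 0 0.58 0 0 0 -1;0 0 0.58 0 0 0 -1'
python3 -c "
from h import *
plan_slot(0,0.8,88)"
```

```text
time: 11.77
tool_pos: [523.8, 236.1, 151.3]
tcp_rot: [2.617, 0.0, 1.541]
contact_force: [1.1, 0.2, -1.7]
grip_width: 11.8
finger_force: 30.0
t 11.77 tcp [523.8 236.1 151.3] rot [2.617 0.    1.541] w 11.8 F [ 1.1  0.2 -1.7] grip 30.0
PLAN [-0.007  0.004  0.408] [ 0.0003 -0.0002  0.0006]
tcp in slot [ -0.5   1.4 128.8]
```

Past the throat with no contact force. On down.

```bash
python3 -m handwheel '0 0 0.08 0 0 0 -1;0 0 0.16 0 0 0 -1;0 0 0.24 0 0 0 -1;0 0 0.3 0 0 0 -1;0 0 0.34 0 0 0 -1;0 0 0.36 0 0 0 -1;0 0 0.36 0 0 0 -1;0 0 0.36 0 0 0 -1'
python3 -c "
from h import *
plan_slot(0,0.8,88)"
```

```text
time: 12.43
tool_pos: [541.8, 235.5, 119.8]
tcp_rot: [2.617, 0.0, 1.541]
contact_force: [-0.4, 0.3, -0.1]
grip_width: 11.6
finger_force: 30.0
t 12.43 tcp [541.8 235.5 119.8] rot [2.617 0.    1.541] w 11.6 F [-0.4  0.3 -0.1] grip 30.0
PLAN [-0.006  0.007  0.045] [ 0.0002 -0.0002  0.0006]
tcp in slot [-0.7  1.4 92.5]
```

```bash
python3 -m handwheel '0 0 0.01 0 0 0 -1;0 0 0.02 0 0 0 -1;0 0 0.03 0 0 0 -1;0 0 0.03 0 0 0 -1'|sed -n 2,4p
python3 -m handwheel '0 0 0.01 0 0 0 -1;0 0 0.02 0 0 0 -1;0 0 0.02 0 0 0 -1'|sed -n 2,4p
```

```text
tool_pos: [543.3, 235.5, 117.3]
tcp_rot: [2.617, 0.0, 1.541]
contact_force: [-0.0, -0.3, -0.7]
tool_pos: [543.8, 235.6, 116.7]
tcp_rot: [2.616, 0.0, 1.541]
contact_force: [-10.3, -0.1, 12.8]
```

Floor reached: 16 N along the slot axis at the expected depth. Releasing and retreating along the axis.

```bash
python3 -m handwheel '0 0 -0.005 0 0 0 -1;0 0 -0.005 0 0 0 -0.2;0 0 -0.005 0 0 0 -0.2;0 0 -0.005 0 0 0 -0.2;0 0 -0.005 0 0 0 -0.2;0 0 -0.005 0 0 0 -0.2;0 0 -0.005 0 0 0 -0.2;0 0 -0.005 0 0 0 -0.2'
python3 -m handwheel '0 0 -0.1 0 0 0 -0.2;0 0 -0.3 0 0 0 -0.2;0 0 -0.6 0 0 0 -0.2;0 0 -0.9 0 0 0 -0.2;0 0 -1 0 0 0 -0.2;0 0 -1 0 0 0 -0.2;0 0 -1 0 0 0 -0.2'
python3 - <<'E'
from h import *
p=cap('wrist','w6.png'); s=cap('side','side2.png'); o,S=slot()
X=o+S.apply([[x,y,140] for x in(6,-6) for y in(50,-50)])
print(np.round(projw(p,X)).tolist(),np.round(proj(s,X)).tolist())
im=np.hstack([p['frame'][:300,180:480],cv2.resize(s['frame'][130:280,200:350],(300,300))])[:,:,::-1]; cv2.imwrite('pics/end.png',im)
E
```

```text
time: 13.68
tool_pos: [544.1, 235.4, 115.9]
tcp_rot: [2.617, 0.0, 1.541]
contact_force: [-0.4, 0.5, -0.5]
grip_width: 36.9
finger_force: 0.0
time: 14.27
tool_pos: [494.0, 237.1, 203.0]
tcp_rot: [2.616, -0.0, 1.541]
contact_force: [0.4, -0.1, -0.2]
grip_width: 36.8
finger_force: 0.0
[[337.0, 181.0], [335.0, 342.0], [315.0, 181.0], [316.0, 342.0]] [[244.0, 163.0], [261.0, 186.0], [241.0, 166.0], [258.0, 190.0]]
```

View pics/end.png

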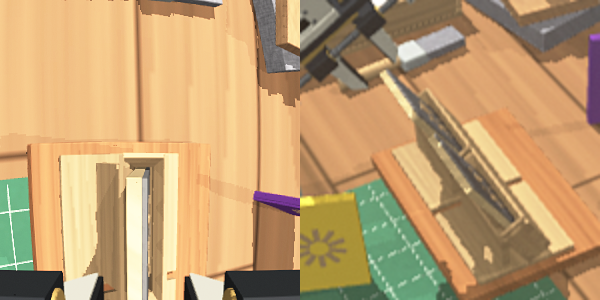

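The block sits in the left holder, its top edge at crop X 126–149, within the slot's slack. The fingers are clear of it and the other block hasn't moved. Handing in.

```bash
python3 -c "
from h import *
print(bot.close_job())"
```

```text
the job is handed in; nothing more can be done
None
```

The block was slid into the free (left) holder while still held, pressed down until it met the slot floor at 16 N, then released; the arm backed clear and the job was handed in at about 14 s, with no verdict returned.

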